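Let the sand-coloured road wheel out of its ratchet-gate chute

TASK

Let the sand-coloured road wheel roll down into the pocket at the foot of its chute: pull that chute's gate straight up by its yellow handle, click by click, to its top tooth and let go so that it stands there by itself. Then press the gate's red pawl pad down to lift the pawl, and keep it down until the gate has dropped fully shut behind the wheel; finish clear of everything. Leave the dark wheel waiting behind its own gate.

Things in the scene. Friction and masses are not known exactly. Their poses are not given: they have to be found in the camera images.
- gate: Gate holding back the sand wheel: toothed rail with a yellow handle bar on top. Origin: bar's centre, 208 mm above the bench when shut. Bar 14 mm along its x (grip across this), 44 along y, 16 along z. Slides up 80 mm at most, 5 to 20 N. Pawl catches every 15 mm; pulled up 65 to 78 mm and let go it sinks onto the top tooth, at 60 mm. 0.3 kg, drops at 0.15 m/s when the pawl is lifted.
- pawl_pad (a point): Centre of the top face of the red pad, 26 x 26 mm, on the outer end of that gate's brass pawl lever, 129 mm above the bench and 110 mm from the handle along the gate's +y. Pressed straight down 17 to 24 mm (1 to 3 N, stop at 26 mm) it lifts the pawl out of the teeth; keep it down about 1 s while the gate falls. Springs back when let go.
- sand_wheel: Sand-coloured model road wheel, a disc 44 mm across and 24 mm wide, 60 g, on edge in the chute behind its shut gate. Origin: its centre. The chute runs downhill along the gate's +x; with the gate 45 mm up or more the wheel rolls by itself into the pocket against the yellow end stop, its centre 60 mm from the handle along the gate's +x.
- dark_wheel: Dark grey wheel of the same size, waiting behind the gate of the other, identical chute, which is to stay shut. Origin: its centre.
There are look-alikes about, which are no part of the job. There is more than one size of the sand_wheel; the one meant has the size given above.

How it is judged:
By the outcome, as a careful person would: the job done as asked, in the order asked, and still so for the second after the job is handed in, with the robot touching nothing.
It also fails if it takes over 48 s, if anything falls off the work surface, if the arm or the gripper's body presses on something with over 40 N, if the wrist force passes 120 N, or if a joint passes its speed limit or range.

ROBOT

A 7-joint arm with a two-finger parallel gripper is mounted at the origin on the work surface. World frame = base frame: x ahead of the robot, y to its left, z up, the work surface at z = 0. Lengths are in m, angles in rad, forces in N, time in s.
With the tool pointing down it reaches from about 0.4 to 0.875 m from the base axis. Payload 4.4 kg.
Tool frame: the origin (TCP) lies midway between the tips of the shut fingers; the grasp point (between the pads) lies 19 mm behind it; x points along the fingers, y is the direction in which the jaws open and shut, and the axes are right-handed (so a half turn about x gives the same grasp; the last joint's range is limited). The gripper opens to 85 mm and grips with 20 to 120 N. Pads are 22 mm wide; open, the fingers measure 114 mm over their backs; the gripper's body (76 mm by 85 mm) begins 54 mm behind the grasp point. The pads swing forward as they close: fully open they stand 13 mm farther back than shut.
Start: joints at [1.087, 0.628, 0.038, 1.517, -0.027, 0.996, -0.02], TCP at [0.264, -0.594, 0.231] pointing down, gripper open.
Joint ranges: [-3.06, 3.06], [-0.37, 2.12], [-1.25, 1.32], [0.18, 2.47], [-1.1, 4.24], [0.23, 1.98], [-2.94, 2.94]. Speed limits (rad/s): [2.57, 2.57, 3.14, 3.14, 3.14, 3.14, 3.14].

INTERFACE

Orientations are given as a unit quaternion [w, x, y, z].
In Python, from station import arm gives the robot as it stands.
- The arm moves only by the tool drive_tool, never from a script. Its arguments are lists of equal length, an entry for each row: "jaw": the closure in counts, from 0 (fully open) to 255 (shut); "xyz": the shift along the tool's x, y, z in m, a list of three; "yaw": the turn about the tool's x in degrees. A call has 1 to 12 rows; each row shifts and turns the commanded pose from where the row before left it, along the tool's axes as they then stand; what a row does not reach is not made up. A row lasts 1/10 s, in which the tool goes at most 50 mm and 8.59 degrees, less where a joint would pass 70% of its speed; a pose out of reach is approached as far as the arm can. A call is refused whole if a number of a shift passes 0.05 or a number of a turn 8.59, either way. A call with a gripper value outside its range is refused whole. The fingers move at their own pace and stop on an object; "grip_force" is the grip in N (left out, the last holds). Time passes only in rows, so rows that do not move let the fingers close. It gives the time, the measured TCP pose, the force and the opening at its end, in the units of the state.
- arm.read_state(): the state, without advancing time (a new reading comes with each control period).
- arm.capture(name): name is "scene" or "top" or "wrist"; returns the picture (384x512x3 uint8, red, green, blue); there is no depth.
- arm.camera_model(name): a dict with "mtx" (3x3 intrinsics, pixels), "eye" and "orientation" of the camera in the world; the wrist camera has in their place "T_tool_cam" (4x4, takes a point from camera to tool coordinates, whose origin is the TCP and whose axes are the tool frame's). Camera axes: x right, y up, looking along -z (the intrinsics and any distortion apply to the point x, -y, -z); pixel columns grow to the right and rows downward; lengths in m; the calibration is good to about 2 mm. The wrist camera is an equidistant fisheye: a pixel r from the principal point sees the ray r / f radians off the axis. A picture is of the moment at which its call begins: read the wrist's pose just before it. camera_model takes no time and is no camera call.
- arm.finish_job(): hands the job in, once; it reports no verdict.
The state is a dict: "clock": time; "joints": joint angles; "qvel": joint speeds; "joint_efforts": joint torques, N m; "tool_pos": TCP position; "tool_rot": TCP orientation; "ft_force": force on the tool from outside, world axes, zero at the start; "wrist_torque": the same for the moment, N m; "opening": finger opening in m.
Only numpy, scipy, OpenCV 4.12 (cv2) and the standard library are available. Lean on these libraries where they do the work, as an engineer would, in place of code of your own. Each camera call takes 0.05 s, during which the arm holds its last target.

## Working session

There is one attempt and no reset: what is moved stays moved. The work goes in short steps, Python scripts to look and compute and a tool call to move; the robot and the scene stay as the last step left them, time stands still between calls to the robot, and variables do not carry over. Pictures are saved under pics/ and viewed, and the job is handed in when it is done.

Besides the shell and the picture viewer there is one more tool, called after "Call:" by a JSON object that holds its "api" and its "payload". drive_tool: Moves the arm, as the interface text tells. Its arguments: {"type":"object","properties":{"jaw":{"type":"array","items":{"type":"number"}},"xyz":{"type":"array","items":{"type":"array","items":{"type":"number"}}},"yaw":{"type":"array","items":{"type":"number"}},"grip_force":{"type":"number"}},"required":["jaw","xyz","yaw"]}

```bash
mkdir -p pics; ls
python3 - <<'E'
from station import arm
import cv2
print(arm.read_state())
for n in ("scene","top","wrist"):
    im=arm.capture(n); cv2.imwrite(f"pics/{n}0.png",im[:,:,::-1]); print(n,arm.camera_model(n))
E
```

```text
pics
{'clock': 0.0, 'joints': array([ 1.08716676,  0.62931967,  0.03844049,  1.51836731, -0.02703109,
        0.99629867, -0.0200039 ]), 'qvel': array([-6.31271088e-04,  3.84590363e-04, -8.66617153e-05,  1.85030456e-04,
        5.22977866e-04,  7.77350340e-04,  3.37156367e-04]), 'joint_efforts': array([-2.01298739e-03, -5.63400507e+01,  1.22574862e+00, -1.93448067e+01,
        1.09590791e-02,  1.05673779e-02,  1.83137286e-05]), 'tool_pos': array([ 0.26353863, -0.59349684,  0.23040642]), 'tool_rot': array([-0.14599705, -0.69159669, -0.14729488,  0.69186928]), 'ft_force': array([ 0.06213483,  0.03954028, -0.60869855]), 'wrist_torque': array([-0.00882317,  0.03460529,  0.05126244]), 'opening': 0.08508002378270926}
scene {'mtx': array([[439.1499696 ,   0.        , 250.02622545],
       [  0.        , 439.1499696 , 188.71860768],
       [  0.        ,   0.        ,   1.        ]]), 'eye': array([1.10296447, 0.19624568, 0.60318091]), 'orientation': array([0.5337806 , 0.2837494 , 0.36053258, 0.71033852])}
top {'mtx': array([[350.68444059,   0.        , 256.34610671],
       [  0.        , 350.68444059, 189.75871987],
       [  0.        ,   0.        ,   1.        ]]), 'eye': array([0.39116291, 0.04711629, 0.84669512]), 'orientation': array([ 0.71356837,  0.03702515, -0.06245078, -0.69681362])}
wrist {'mtx': array([[297.31863964,   0.        , 256.994688  ],
       [  0.        , 297.31863964, 191.10963613],
       [  0.        ,   0.        ,   1.        ]]), 'T_tool_cam': array([[-3.54939495e-04,  2.66195217e-01, -9.63919074e-01,
        -1.42556450e-01],
       [ 9.99999686e-01, -5.88182114e-04, -5.30657254e-04,
        -2.87896682e-04],
       [-7.08218381e-04, -9.63918959e-01, -2.66194925e-01,
        -6.76468110e-02],
       [ 0.00000000e+00,  0.00000000e+00,  0.00000000e+00,
         1.00000000e+00]])}
```

View pics/scene0.png

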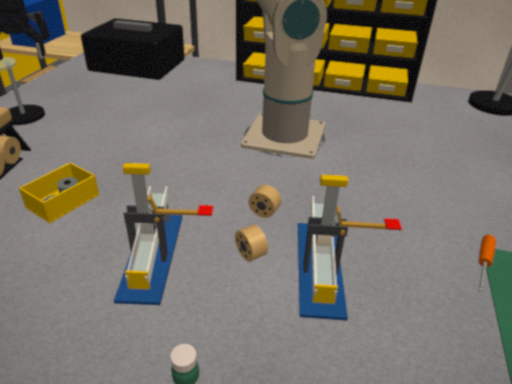

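View pics/top0.png

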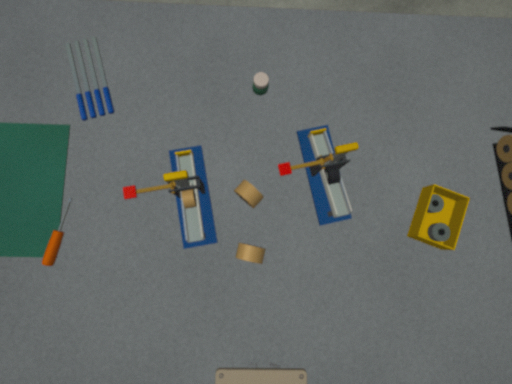

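View pics/wrist0.png

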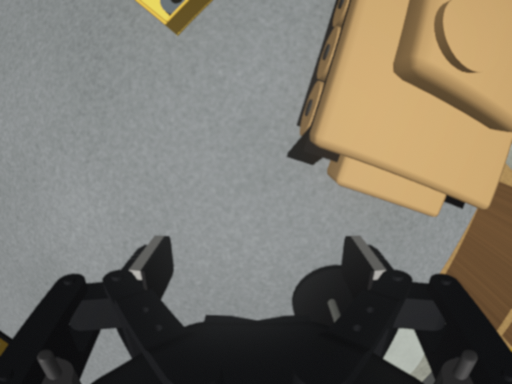

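In the scene view, the left chute is at about (150,235) and the right one at (325,240). In the top view, the left chute at (190,195) holds a tan wheel at (188,199), and the right chute at (330,172) holds a dark one. These could be mistaken for the targets:
- **Yellow parts:** handles at top (176,175) and (346,148), end stops at (183,153) and (318,131), and the bin at (438,217).
- **Red pads:** top (130,192) and (285,169).
- **Tan wheels:** in the chute at (188,199), loose at (250,193) and (251,253), and on the toy vehicle at (505,150).

I choose the chute at top (190,195), with its handle at (176,175) and pad at (130,192). I'll check this with a crop and triangulate.

```bash
cat > h.py <<'E'
import numpy as np, cv2
from scipy.spatial.transform import Rotation as R
from station import arm
def rot(q): return R.from_quat([q[1],q[2],q[3],q[0]]).as_matrix()
def ray(n,uv,st=None):
    m=arm.camera_model(n);K=m["mtx"]
    p=np.array([(uv[0]-K[0,2])/K[0,0],(uv[1]-K[1,2])/K[1,1]])
    if n=="wrist":
        r=np.linalg.norm(p); d=np.array([p[0]/r*np.sin(r),-p[1]/r*np.sin(r),-np.cos(r)])
        T=m["T_tool_cam"];Rt=rot(st["tool_rot"])
        return Rt@T[:3,3]+st["tool_pos"],Rt@T[:3,:3]@d
    d=np.array([p[0],-p[1],-1]); d/=np.linalg.norm(d)
    return np.array(m["eye"]),rot(m["orientation"])@d
def tri(rs):
    A=np.zeros((3,3));b=np.zeros(3)
    for o,d in rs:
        P=np.eye(3)-np.outer(d,d);A+=P;b+=P@o
    x=np.linalg.solve(A,b); return x,[float(np.linalg.norm((np.eye(3)-np.outer(d,d))@(x-o))) for o,d in rs]
def plane(r,z): o,d=r; return o+d*(z-o[2])/d[2]
def blobs(im,col,amin=15):
    hsv=cv2.cvtColor(im,cv2.COLOR_RGB2HSV)
    if col=="red": m=cv2.inRange(hsv,(0,200,90),(4,255,255))|cv2.inRange(hsv,(176,200,90),(180,255,255))
    else: m=cv2.inRange(hsv,(22,190,90),(30,255,255))
    out=[]
    for c in cv2.findContours(m,cv2.RETR_EXTERNAL,cv2.CHAIN_APPROX_NONE)[0]:
        if cv2.contourArea(c)>amin:
            M=cv2.moments(c); r=cv2.minAreaRect(c)
            out.append((round(M["m10"]/M["m00"],1),round(M["m01"]/M["m00"],1),cv2.contourArea(c),np.round(cv2.boxPoints(r),1).tolist()))
    return out
E
python3 - <<'E'
from h import *
for n in("scene","top"):
    im=cv2.imread(f"pics/{n}0.png")[:,:,::-1].copy()
    for c in("red","yel"):
        for b in blobs(im,c): print(n,c,b)
t=cv2.imread("pics/top0.png");s=cv2.imread("pics/scene0.png")
a=cv2.resize(t[130:255,110:230],None,fx=4,fy=4,interpolation=2); cv2.imwrite("pics/ct.png",a)
a=cv2.resize(s[160:325,280:420],None,fx=3.5,fy=3.5,interpolation=2); cv2.imwrite("pics/cs.png",a)
E
```

```text
scene red (392.3, 223.7, 105.0, [[385.0, 219.0], [400.0, 219.0], [400.0, 228.0], [385.0, 228.0]])
scene red (204.9, 210.0, 95.0, [[198.0, 206.0], [211.0, 206.0], [211.0, 214.0], [198.0, 214.0]])
scene yel (324.6, 293.5, 283.5, [[313.6000061035156, 300.8999938964844], [314.70001220703125, 284.3999938964844], [336.1000061035156, 285.79998779296875], [335.0, 302.29998779296875]])
scene yel (136.8, 279.4, 264.0, [[126.0, 271.0], [148.0, 271.0], [148.0, 287.0], [126.0, 287.0]])
scene yel (333.5, 180.2, 228.0, [[321.0, 175.0], [347.0, 175.0], [347.0, 185.0], [321.0, 185.0]])
scene yel (136.5, 168.3, 214.5, [[123.0, 164.0], [149.0, 164.0], [149.0, 173.0], [123.0, 173.0]])
scene yel (59.1, 191.6, 2700.0, [[17.0, 189.0], [83.4000015258789, 155.8000030517578], [103.0, 195.0], [36.599998474121094, 228.1999969482422]])
scene yel (4.9, 77.6, 99.0, [[-1.100000023841858, 71.30000305175781], [6.400000095367432, 69.0999984741211], [10.899999618530273, 83.9000015258789], [3.4000000953674316, 86.19999694824219]])
scene yel (387.3, 79.7, 984.0, [[366.20001220703125, 91.19999694824219], [369.200012207031
[... 2526 characters left out ...]
, 143.0, [[163.10000610351562, 173.8000030517578], [185.6999969482422, 170.10000610351562], [186.89999389648438, 177.5], [164.39999389648438, 181.3000030517578]])
top yel (183.2, 152.6, 26.0, [[175.89999389648438, 152.39999389648438], [189.8000030517578, 150.0], [190.39999389648438, 153.3000030517578], [176.39999389648438, 155.60000610351562]])
top yel (345.9, 147.7, 127.5, [[334.29998779296875, 146.8000030517578], [356.5, 141.89999389648438], [358.0, 148.6999969482422], [335.79998779296875, 153.60000610351562]])
top yel (317.5, 131.3, 23.0, [[310.79998779296875, 131.1999969482422], [324.8999938964844, 128.39999389648438], [325.5, 131.3000030517578], [311.3999938964844, 134.10000610351562]])
```

View pics/ct.png

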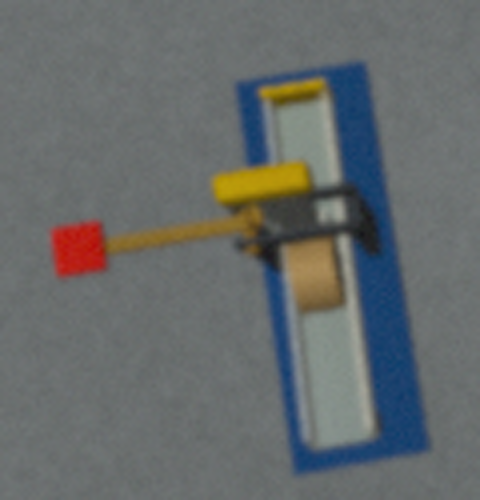

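View pics/cs.png

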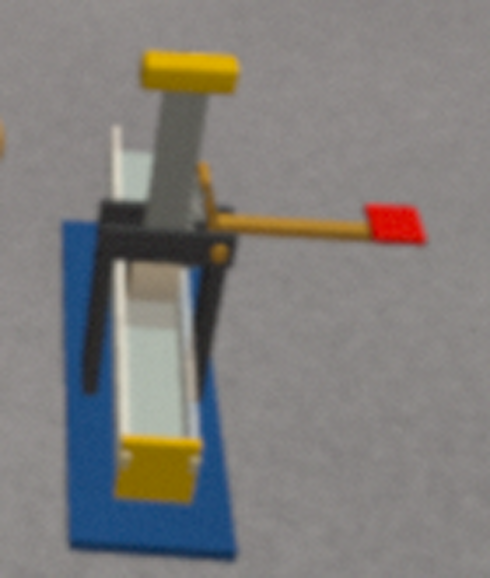

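The crops show the tan wheel behind the gate of this chute: top view (188,199), scene view behind the rail at (325,240). The yellow handle and red pad match the description. Next I triangulate.

Run:
```python
from h import *
H,e=tri([ray("scene",(333.7,180.2)),ray("top",(175,175.7))]);print("handle",H,e)
P,e=tri([ray("scene",(392.3,223.7)),ray("top",(129.4,191.9))]);print("pad",P,e)
for z in(.208,.216):print(plane(ray("top",(175,175.7)),z))
print(plane(ray("top",(129.4,191.9)),.129), plane(ray("scene",(392.3,223.7)),.129))
S=plane(ray("top",(183.2,152.6)),.06);print("stop~",S)
# bar direction from top rect
a=plane(ray("top",(163.7,177.5)),.212);b=plane(ray("top",(186.3,173.8)),.212);print("bar dir",np.degrees(np.arctan2(*(a-b)[[1,0]])),np.linalg.norm(a-b))
d=(P-H)[:2];print("H->P",np.degrees(np.arctan2(d[1],d[0])),np.linalg.norm(d))
# chute axis: blue base edges in top image
for u in [((170,149),(184.5,248)),((201,146),(217,242))]:
  p=[plane(ray("top",x),.0) for x in u]; v=p[0]-p[1]; print("edge",np.degrees(np.arctan2(v[1],v[0])))
st=arm.read_state();print(rot(st["tool_rot"]))
```

```text
handle [0.50393942 0.17526928 0.20861314] [0.000472525902522643, 0.0004725259025226838]
pad [0.48227483 0.2825299  0.12646531] [0.0005659834540359697, 0.0005659834540360356]
[0.50410217 0.17491532 0.208     ]
[0.50268755 0.17331456 0.216     ]
[0.48198686 0.28111096 0.129     ] [0.48530296 0.28263642 0.129     ]
stop~ [0.58430537 0.18881971 0.06      ]
bar dir 101.15883748997469 0.041278343470144634
H->P 101.4190193598815 0.10942667085808705
edge 11.184316718469749
edge 11.611444142891106
[[-6.29553684e-04  4.05733798e-01 -9.13991077e-01]
 [ 1.30197151e-03 -9.13990151e-01 -4.05734284e-01]
 [-9.99998954e-01 -1.44542185e-03  4.71520225e-05]]
```

Handle at (0.504, 0.175, 0.208), pad at (0.482, 0.282, 0.129), and gate x points at about 11.3°. The heights agree with the text. Now I turn the tool and rise, then sweep over.

Call:
{"api": "drive_tool", "payload": {"jaw": [0,0,0,0,0,0,0,0,0,0,0,0], "xyz": [[-0.01,0,0],[-0.01,0,0],[-0.01,0,0],[-0.01,0,0],[-0.01,0,0],[-0.01,0,0],[-0.01,0,0],[-0.01,0,0],[-0.01,0,0],[0,0.0227,-0.0416],[0,0.0227,-0.0416],[0,0.0227,-0.0416]], "yaw": [-8.59,-8.59,-8.59,-8.59,-8.59,-8.59,-8.59,-8.59,-8.59,0,0,0], "grip_force": 50}}

```text
clock: 1.35
tool_pos: [0.3062, -0.4567, 0.3209]
tool_rot: [0.546, 0.449, 0.547, -0.449]
ft_force: [0.2, -0.4, 0.3]
opening: 0.0852
```

Call:
{"api": "drive_tool", "payload": {"jaw": [0,0,0,0,0,0,0,0,0,0,0,0], "xyz": [[0,0.0227,-0.0416],[0,0.0227,-0.0416],[0,0.0227,-0.0416],[0,0.0227,-0.0416],[0,0.0227,-0.0416],[0,0.0227,-0.0416],[0,0.0227,-0.0416],[0,0.0227,-0.0416],[0,0.0227,-0.0416],[0,0.0227,-0.0416],[0,0.0227,-0.0416],[0,0.0227,-0.0416]], "yaw": [0,0,0,0,0,0,0,0,0,0,0,0]}}

```text
clock: 2.55
tool_pos: [0.4762, 0.086, 0.3213]
tool_rot: [0.547, 0.449, 0.546, -0.449]
ft_force: [-0.1, -0.2, -0.8]
opening: 0.0854
```

Call:
{"api": "drive_tool", "payload": {"jaw": [0,0,0,0], "xyz": [[0,0.0225,-0.041],[0,0.0225,-0.041],[0,0,0],[0,0,0]], "yaw": [0,0,0,0]}}

```text
clock: 2.95
tool_pos: [0.5037, 0.1746, 0.3207]
tool_rot: [0.547, 0.448, 0.548, -0.448]
ft_force: [0.1, -0.3, 0.5]
opening: 0.0856
```

Run:
```python
from h import *
st=arm.read_state();im=arm.capture("wrist");cv2.imwrite("pics/w1.png",im[:,:,::-1])
print(st["tool_pos"]);Rt=rot(st["tool_rot"]);print(np.degrees(np.arctan2(Rt[1,1],Rt[0,1])),st["joints"])
for c in("red","yel"):
    for b in blobs(im,c,40):
        print(c,b, plane(ray("wrist",b[:2],st),.216 if c=="yel" else .129))
```

```text
[0.50370668 0.1745976  0.32074888]
11.411728351302397 [ 0.03363372  0.41664545 -0.60892157  1.70684959  0.26193239  1.10180678
 -0.45569728]
```

View pics/w1.png

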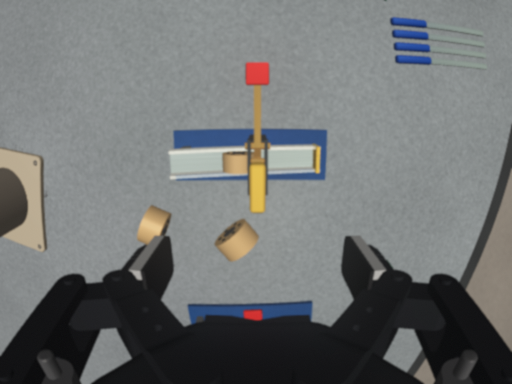

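The wrist view shows the handle bar at (258,188), the pad at (257,73), the tan wheel at (235,162) and the yellow stop at (318,159), aligned with the jaws. The colour mask found nothing here, so I'll loosen it and cross-check.

Run:
```python
from h import *
st=arm.read_state();im=cv2.imread("pics/w1.png")[:,:,::-1].copy()
hsv=cv2.cvtColor(im,cv2.COLOR_RGB2HSV);print(hsv[188,258],hsv[73,257])
for nm,lo,hi in(("yel",(18,190,90),(32,255,255)),("red",(0,190,90),(6,255,255))):
    m=cv2.inRange(hsv,lo,hi);n,l,s,c=cv2.connectedComponentsWithStats(m)
    for i in range(1,n):
        if s[i,4]>60:print(nm,c[i],s[i],plane(ray("wrist",c[i],st),.214 if nm=="yel" else .129))
        if s[i,4]>60 and abs(c[i][0]-257)<8: print("  tri",tri([ray("wrist",c[i],st),ray("top",(175,175.7) if nm=="yel" else (129.4,191.9)),ray("scene",(333.7,180.2) if nm=="yel" else (392.3,223.7))]))
```

```text
[ 23 161 226] [  1 184 222]
red [252.9375   314.671875] [245 311  16   9 128] [ 0.53866313 -0.03036219  0.129     ]
  tri (array([0.51671061, 0.21261724, 0.26423324]), [0.10426370127820292, 0.057278959406512335, 0.10538433094389965])
```

Run:
```python
from h import *
st=arm.read_state();im=cv2.imread("pics/w1.png")[:,:,::-1].copy()
hsv=cv2.cvtColor(im,cv2.COLOR_RGB2HSV)
for nm,lo,hi in(("yel",(20,130,120),(30,255,255)),("red",(0,150,120),(6,255,255))):
    m=cv2.inRange(hsv,lo,hi);n,l,s,c=cv2.connectedComponentsWithStats(m)
    for i in range(1,n):
        if s[i,4]>200:
            print(nm,c[i],s[i],plane(ray("wrist",c[i],st),.212 if nm=="yel" else .129))
            print("  tri",tri([ray("wrist",c[i],st),ray("top",(175,175.7) if nm=="yel" else (129.4,191.9)),ray("scene",(333.7,180.2) if nm=="yel" else (392.3,223.7))]))
```

```text
yel [257.23892617 185.9409396 ] [249 161  17  51 745] [0.50358184 0.17572118 0.212     ]
  tri (array([0.50386161, 0.17513631, 0.20868659]), [0.00027465056167309284, 0.0003744846318899859, 0.0005930280589348364])
red [256.62393162  73.21581197] [246  63  23  22 468] [0.48189808 0.28080336 0.129     ]
  tri (array([0.48209637, 0.2820484 , 0.1264664 ]), [0.0009642194412583455, 0.00023852300515515902, 0.001036598950213484])
```

All three views agree within 1 mm, and the TCP is directly above the bar. I descend and grip.

Call:
{"api": "drive_tool", "payload": {"jaw": [0,0,0,0,0,0,255,255,255,255,255,255], "xyz": [[0.03,0,0],[0.03,0,0],[0.03,0,0],[0.025,0,0],[0.016,0,0],[0,0,0],[0,0,0],[0,0,0],[0,0,0],[0,0,0],[0,0,0],[0,0,0]], "yaw": [0,0,0,0,0,0,0,0,0,0,0,0], "grip_force": 60}}

```text
clock: 4.2
tool_pos: [0.5039, 0.1734, 0.191]
tool_rot: [0.547, 0.448, 0.547, -0.449]
ft_force: [-1.8, -1.1, 5.1]
opening: 0.013
```

Call:
{"api": "drive_tool", "payload": {"jaw": [255,255,255,255,255,255,255,255,255,255,255,255], "xyz": [[-0.006,0,0],[-0.007,0,0],[-0.007,0,0],[-0.007,0,0],[-0.007,0,0],[-0.007,0,0],[-0.007,0,0],[-0.007,0,0],[-0.007,0,0],[-0.007,0,0],[-0.003,0,0],[0,0,0]], "yaw": [0,0,0,0,0,0,0,0,0,0,0,0]}}

```text
clock: 5.4
tool_pos: [0.5039, 0.1735, 0.2631]
tool_rot: [0.547, 0.449, 0.546, -0.449]
ft_force: [-1.8, 0.2, -1.8]
opening: 0.0127
```

Run:
```python
from h import *
im=arm.capture("scene");cv2.imwrite("pics/s2.png",cv2.resize(im[140:325,270:430,::-1],None,fx=3,fy=3,interpolation=2))
```

```text
(no output)
```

View pics/s2.png

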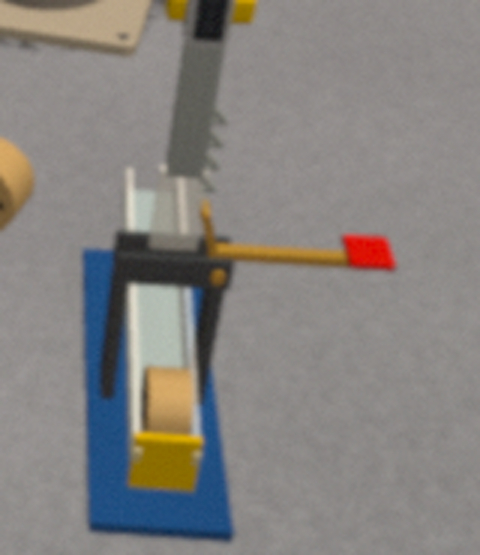

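The gate is up 72 mm and the sand wheel lies against the stop at crop (168,398). I let go and rise.

Call:
{"api": "drive_tool", "payload": {"jaw": [0,0,0,0,0,0,0,0,0,0], "xyz": [[0,0,0],[0,0,0],[0,0,0],[0,0,0],[0,0,0],[0,0,0],[-0.03,0,0],[-0.04,0,0],[-0.03,0,0],[0,0,0]], "yaw": [0,0,0,0,0,0,0,0,0,0]}}

```text
clock: 6.45
tool_pos: [0.5062, 0.1751, 0.3666]
tool_rot: [0.548, 0.451, 0.545, -0.446]
ft_force: [0.0, -0.4, -0.1]
opening: 0.0853
```

Run:
```python
from h import *
im=arm.capture("scene");cv2.imwrite("pics/s3.png",cv2.resize(im[100:325,260:430,::-1],None,fx=2.5,fy=2.5,interpolation=2))
print([b[:3] for b in blobs(im,"yel") if 100<b[1]<180],blobs(im,"red"))
st=arm.read_state();print(st["tool_pos"],st["opening"])
im=arm.capture("wrist");cv2.imwrite("pics/w3.png",im[:,:,::-1])
```

```text
[(136.5, 168.4, 216.0), (338.9, 148.0, 246.5)] [(392.3, 223.7, 104.5, [[385.0, 219.0], [400.0, 219.0], [400.0, 228.0], [385.0, 228.0]]), (204.7, 210.0, 96.0, [[198.0, 206.0], [211.0, 206.0], [211.0, 214.0], [198.0, 214.0]])]
[0.50510588 0.17419366 0.3642058 ] 0.08545165088762399
```

View pics/s3.png

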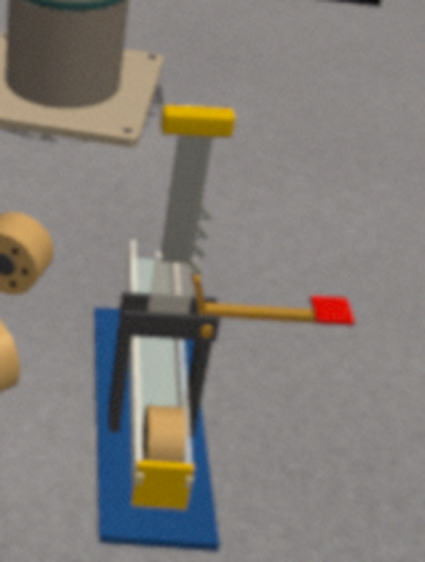

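View pics/w3.png

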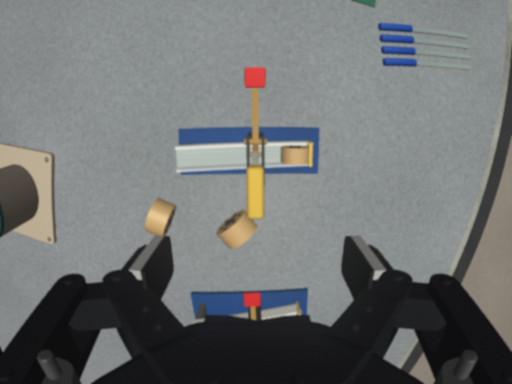

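The gate stands at its top tooth by itself (bar at scene (339,148)) and the wheel is in the pocket at wrist (295,156). I move over the pad with the jaws shut, while checking the handle height.

Call:
{"api": "drive_tool", "payload": {"jaw": [255,255,255,255,255,255,255], "xyz": [[0,0,-0.0365],[0,0,-0.0365],[0,0,-0.0364],[0.04,0,0],[0.04,0,0],[0,0,0],[0,0,0]], "yaw": [0,0,0,0,0,0,0]}}

```text
clock: 7.25
tool_pos: [0.4825, 0.2804, 0.2817]
tool_rot: [0.546, 0.448, 0.547, -0.449]
ft_force: [-0.8, 0.6, 0.2]
opening: 0.0001
```

Run:
```python
from h import *
v=np.array([0,0,1.]);H=np.array([.5039,.1752,0])
o,d=ray("scene",(338.9,148.0));A=np.stack([v,-d],1);print("handle z",np.linalg.lstsq(A,o-H,rcond=None)[0][0])
st=arm.read_state();Rt=rot(st["tool_rot"]);print(st["tool_pos"],"shift to pad top (tool axes)",Rt.T@(np.array([.482,.2815,.129])-st["tool_pos"]))
```

```text
handle z 0.2682247998236543
[0.48246086 0.28042376 0.28167342] shift to pad top (tool axes) [ 1.52672837e-01  1.45664797e-04 -1.23552786e-03]
```

Handle z is 0.268, so the gate is on the top tooth, and the tool is centred on the pad. I press about 20.5 mm and hold.

Call:
{"api": "drive_tool", "payload": {"jaw": [255,255,255,255,255,255,255,255,255,255,255,255], "xyz": [[0.04,0,-0.001],[0.04,0,0],[0.04,0,0],[0.02,0,0],[0.01,0,0],[0.01,0,0],[0.008,0,0],[0.005,0,0],[0,0,0],[0,0,0],[0,0,0],[0,0,0]], "yaw": [0,0,0,0,0,0,0,0,0,0,0,0]}}

```text
clock: 8.45
tool_pos: [0.4831, 0.2821, 0.1098]
tool_rot: [0.547, 0.449, 0.546, -0.448]
ft_force: [-0.0, 2.8, 1.5]
opening: 0.0001
```

Call:
{"api": "drive_tool", "payload": {"jaw": [255,255,255,255,255,255,255,255,255,255], "xyz": [[0,0,0],[0,0,0],[0,0,0],[0,0,0],[0,0,0],[0,0,0],[0,0,0],[0,0,0],[0,0,0],[0,0,0]], "yaw": [0,0,0,0,0,0,0,0,0,0]}}

```text
clock: 9.45
tool_pos: [0.4827, 0.2817, 0.1093]
tool_rot: [0.547, 0.449, 0.547, -0.449]
ft_force: [1.2, 3.0, 2.0]
opening: 0.0003
```

Run:
```python
from h import *
im=arm.capture("scene");cv2.imwrite("pics/s4.png",cv2.resize(im[100:325,260:430,::-1],None,fx=2.5,fy=2.5,interpolation=2))
print([b[:3] for b in blobs(im,"yel") if 100<b[1]<320])
```

```text
[(324.7, 293.0, 300.5), (136.8, 279.4, 265.0), (333.5, 180.2, 228.0), (136.4, 168.3, 215.0), (59.1, 191.6, 2702.0)]
```

View pics/s4.png

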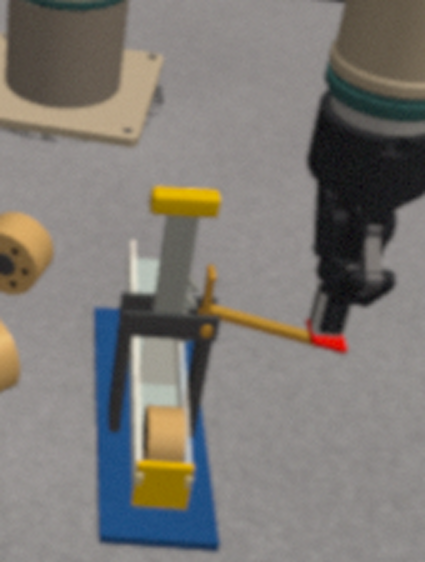

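The handle is back at scene (333.5,180.2), its exact shut position, and the wheel is still in the pocket. Now I retreat straight up.

Call:
{"api": "drive_tool", "payload": {"jaw": [255,255,255,255,255,255,255,255,255,255], "xyz": [[-0.01,0,0],[-0.015,0,0],[-0.03,0,0],[-0.04,0,0],[-0.04,0,0],[-0.04,0,0],[-0.03,0,0],[0,0,-0.02],[0,0,0],[0,0,0]], "yaw": [0,0,0,0,0,0,0,0,0,0]}}

```text
clock: 10.5
tool_pos: [0.4778, 0.3004, 0.3137]
tool_rot: [0.547, 0.447, 0.547, -0.449]
ft_force: [0.4, 0.6, -0.6]
opening: 0.0001
```

Run:
```python
from h import *
im=arm.capture("scene");cv2.imwrite("pics/s5.png",im[:,:,::-1])
print([b[:3] for b in blobs(im,"yel") if 100<b[1]<320],[b[:3] for b in blobs(im,"red")])
im=arm.capture("wrist");cv2.imwrite("pics/w5.png",im[:,:,::-1])
```

```text
[(324.7, 293.0, 303.0), (136.8, 279.4, 265.0), (333.6, 180.2, 227.0), (136.4, 168.3, 215.0), (59.1, 191.6, 2704.0)] [(392.2, 223.7, 105.5), (204.8, 210.0, 96.0)]
```

View pics/s5.png

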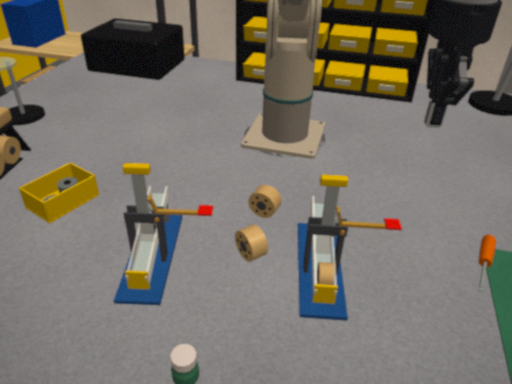

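View pics/w5.png

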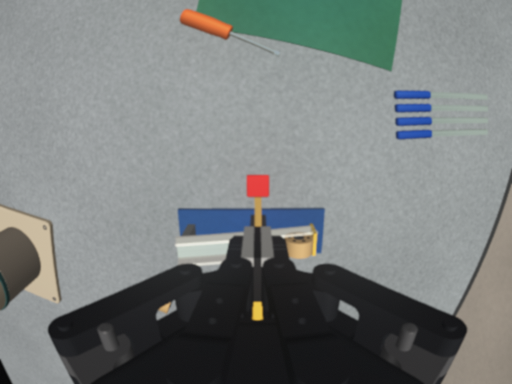

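The gate is shut, with its bar at scene (333.6,180.2), and the pad has sprung back to (392,224). The wheel sits at the stop at (326,273). The other gate is unmoved at (136,168), and the arm is clear. I hand the job in.

```bash
python3 -c "
from station import arm
print(arm.finish_job())"
```

```text
the job is handed in; nothing more can be done
None
```

The job is done and handed in at about 10.6 s of the 48 s allowed. I pulled the sand wheel's gate up 72 mm in one steady pull through the teeth and let go. It stood on its top tooth by itself, with the handle measured at 0.268 m. The wheel rolled into the pocket. I then pressed the pawl pad down about 20 mm and held it for over a second until the gate was shut, then backed off upward.

**Last checks:**
- The handle is back at its starting pixel to within 0.1 px, so the gate is fully shut.
- The red pad has sprung back, and the sand wheel is against the yellow stop.
- The other chute's gate and pad have not moved. I didn't look at the dark wheel itself at the end.
- The arm is clear of everything, and force readings at the end of each move stayed under about 6 N.

**Disagreements:**
- The pad's height triangulated to 126.5 mm against the stated 129 mm, so I chose a press depth that suited both.
- My first colour mask missed the handle and pad in the wrist view. With a looser mask, all three views agreed to about 1 mm.

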